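# Shut the test kiln and hold its start key turned

## Task

The clay model is loaded in the small test kiln: first push the kiln's lid fully shut, then take the orange-headed key out of its terracotta stand and push it all the way down into the key switch on top of the blue controller, easing it past the sticky pins. Turn the key a quarter turn clockwise (seen from above) against its spring and finish still gripping it, holding it turned. Do not disturb the clay figure, the cup or the spatula.

Things in the scene. Friction and masses are not known exactly. Their poses are not given: they have to be found in the camera images.
- kiln_hinge (a point): Point on the lid's hinge line, middle of the far upper edge of the kiln body, 140 mm above the table. Fixed to the kiln: its z is up, its y runs along the hinge, its -x points from the hinge over the kiln to the front. The kiln is a fixed steel-jacketed box 220 x 220 mm (x, y) and 140 mm high, open on top; its grey lid is 220 x 220 x 25 mm.
- lid_edge (a point): Middle of the front upper edge of the lid, on its top face: 220 mm from the hinge line along the lid and 25 mm above the lid's underside. Moves with the lid. A low bar handle 90 mm long stands 35 mm out from the lid's front face.
- kiln_lid (a joint): Opening angle of the kiln lid in rad: 0 is fully shut, it starts between 0.45 and 0.8. The hinge is stiff: the lid stays where it is left and is closed by pressing down near its front edge with a few newtons.
- controller: Fixed blue kiln controller box 150 x 130 mm (x, y), 68 mm high; origin at the centre of its underside, z up. The key switch is on its top. In the switch two sprung sticky pins, one on each side of the slot, must be pushed aside by the key: 5 to 12 N downward, felt when the key's foot is 13 to 20 mm deep.
- keyway (a point): Centre of the key slot's mouth, on top of the 44 mm square brass lock plate, 70 mm above the table; z up. Slot 17.4 mm long along this point's x axis, 7.4 mm wide along its y, with a 2 mm chamfer. The plate is 8 mm thick and does not turn; below it is a turning plug with the same slot; the slot's floor is 25 mm below the plate's top.
- key_switch (a joint): Turn of the key switch in rad: 0 at rest, growing clockwise seen from above, stop at 1.6. The key turns only when pushed down to within 3 mm of the slot's floor (its bit then below the lock plate). A spring turns it back to 0 unless held (0.02 N m at rest to 0.09 N m at the stop). The key has 0.1 to 0.15 rad of play in the slot.
- key_bow (a point): Centre of the key's orange head: 36 mm wide (key's x), 10 mm thick (y), 30 mm high; grip across the 10 mm. Key upright, head up, 67 mm high, 40 g. Foot 52 mm below this point; from it up: flat steel bit 14 mm high, 16 wide (x), 6 thick (y), round-nosed; round stem 6 mm thick, 23 long; head. A half turn about z is the same. Fully home, this point is 27 mm above the lock plate's top.
- key_stand: Fixed terracotta block 70 x 55 mm (x, y), 24 mm high; origin at the centre of its underside. The key stands in a slot at its centre, 18 mm deep, long side along the block's x axis; the key's x axis is along it too.
- figure_mid (a point): Bystander: terracotta figure, 48 mm across the foot, 92 mm high; point half-way up its axis. Leave it alone.
- cup_mid (a point): Bystander: white plastic cup, 68 mm across, 85 mm high; point half-way up its axis. Leave it alone.
- spatula: Bystander: spatula lying flat on the table to the left of the kiln, 180 mm long along its x axis, handle to its -x. Leave it alone.
Things that resemble listed ones, but are neither listed nor needed, are in the scene too. Of the things that look like the controller, take the one that is farthest to the robot's left at the start.

How it is judged:
By the outcome, as a careful person would: the job done as asked, in the order asked, and still so for the second after the job is handed in, while the arm keeps its last pose, push and grip.
It also fails if it takes over 58 s, if anything falls off the work surface, if the arm or the gripper's body presses on something with over 40 N, if the wrist force passes 120 N, or if a joint passes its speed limit or range.

## Robot

A 6-joint arm with a two-finger parallel gripper is mounted at the origin on the work surface. World frame = base frame: x ahead of the robot, y to its left, z up, the work surface at z = 0. Lengths are in m, angles in degrees, forces in N, time in s.
With the tool pointing down it reaches from about 0.35 to 0.875 m from the base axis. Payload 4.2 kg.
Tool frame: the origin (TCP) lies at the very end of the fingers, on their centre line; the grasp point (between the pads) lies 19 mm behind it; z points along the fingers, y is the line along which they close (so a half turn about z gives the same grasp; the last joint's range is limited). The gripper opens to 87 mm and grips with 3 to 60 N. Pads are 19 mm wide; open, the fingers measure 117 mm over their backs; the gripper's body (75 mm by 190 mm) begins 51 mm behind the grasp point.
Start: joints at [-62.246, 22.042, 0.453, 0, -68.411, -14.817], TCP at [0.14, -0.609, 0.223] pointing down, gripper open.
Joint ranges: [-179.83, 179.83], [-69.29, 118.12], [-61.27, 80.66], [-181.25, 117.63], [-171.15, -9.14], [-177.46, 177.46]. Speed limits (degrees/s): [159.86, 159.86, 180, 180, 180, 180].

## Interface

Orientations are given as a 3x3 rotation matrix whose columns are the frame's x, y, z axes.
In Python, from station import sense, cams, r gives the robot as it stands. The module is installed in compiled form; this text tells all that it offers.
- The arm moves only by the tool step_arm, never from a script. Its argument "targets" is text: rows parted by semicolons, each of 4 numbers parted by spaces: the shift along the tool's x, y, z in cm, then the turn about the tool's z in degrees. In form: x y z turn; .... A call has 1 to 12 rows; each row shifts and turns the commanded pose from where the row before left it, along the tool's axes as they then stand; what a row does not reach is not made up. A row lasts 1/12 s, in which the tool goes at most 41.7 mm and 7.16 degrees, less where a joint would pass 70% of its speed; a pose out of reach is approached as far as the arm can. A call with a gripper value outside its range is refused whole. "claw" is the finger opening in cm, from 0 to 8.7, set as the call begins (left out, the last holds). The fingers move at their own pace and stop on an object; the grip force is fixed at half the most. Time passes only in rows, so rows that do not move let the fingers close. It gives the time, the measured TCP pose, the force, the opening and the grip force at its end, in the units of the state.
- sense(): the state, without advancing time (a new reading comes with each control period).
- cams.capture(name): name is "scene" or "side" or "wrist"; returns a dict with "frame" (400x640x3 uint8, blue, green, red), "vertical_fov" (degrees; the focal length in pixels is half the picture's height over the tangent of half this angle, whatever the lens; pixels are square), "cx", "cy" (the principal point, pixels), "dist_coeffs" ([k1, k2, p1, p2, k3] as OpenCV has them; the pictures are not rectified), "eye" and "rotation" of the camera in the world; the wrist camera has in their place "tool_from_camera" (4x4, takes a point from camera to tool coordinates, whose origin is the TCP and whose axes are the flange's). Camera axes: x right, y down, z forward; pixel columns grow to the right and rows downward; lengths in m; the calibration is good to about 2 mm. A picture is of the moment at which its call begins: read the wrist's pose just before it. There is no depth.
- r.finish_job(): hands the job in; it is judged then, once.
The state is a dict: "time_s": time; "joints": joint angles; "joint_velocities": joint speeds; "effort": joint torques, N m; "tcp_pos": TCP position; "ee_rot": TCP orientation; "wrist_force": force on the tool from outside, world axes, zero at the start; "moment": the same for the moment, N m; "gripper_width": opening from 0.0 (shut) to 1.0 (fully open); "gripper_force": force on a finger pad.
Only numpy, scipy, OpenCV 4.12 (cv2) and the standard library are available. Lean on these libraries where they do the work, as an engineer would, in place of code of your own. Each camera call takes 0.05 s, during which the arm holds its last target. There are 200 camera calls.

## Working session

There is one attempt and no reset: what is moved stays moved. The work goes in short steps, Python scripts to look and compute and a tool call to move; the robot and the scene stay as the last step left them, time stands still between calls to the robot, and variables do not carry over. Pictures are saved under pics/ and viewed, at most 10 in all, crops included, and the job is handed in when it is done.

Besides the shell and the picture viewer there is one more tool, called after "Emit:" as name(argument=value, ...) on one line, values as JSON. step_arm: Moves the arm, as the interface text tells. Its arguments: {"type":"object","properties":{"targets":{"type":"string"},"claw":{"type":"number"}},"required":["targets"]}

```bash
mkdir -p pics; cat > h.py <<'E'
import numpy as np, cv2
from station import sense, cams, r
def K(c):
    f=c["frame"].shape[0]/2/np.tan(np.radians(c["vertical_fov"])/2)
    return np.array([[f,0,c["cx"]],[0,f,c["cy"]],[0,0,1]])
def pose(c,s=None):
    if "eye" in c: return np.array(c["eye"]),np.array(c["rotation"])
    T=np.array(c["tool_from_camera"]);R=np.array(s["ee_rot"])
    return R@T[:3,3]+np.array(s["tcp_pos"]),R@T[:3,:3]
def ray(c,uv,s=None):
    e,R=pose(c,s)
    p=cv2.undistortPoints(np.array(uv,float).reshape(-1,1,2),K(c),np.array(c["dist_coeffs"],float)).reshape(-1,2)
    d=np.c_[p,np.ones(len(p))]@R.T
    return e,d
def onz(c,uv,z,s=None):
    e,d=ray(c,uv,s); return e+d*((z-e[2])/d[:,2])[:,None]
def proj(c,P,s=None):
    e,R=pose(c,s); q=(np.atleast_2d(P)-e)@R
    return cv2.projectPoints(q,np.zeros(3),np.zeros(3),K(c),np.array(c["dist_coeffs"],float))[0].reshape(-1,2)
def tri(e1,d1,e2,d2):
    A=np.array([d1,-d2]).T; t=np.linalg.lstsq(A,e2-e1,rcond=None)[0]
    a,b=e1+t[0]*d1,e2+t[1]*d2; return (a+b)/2,np.linalg.norm(a-b)
import pickle
def grab(n,f):
    s=sense(); c=cams.capture(n); cv2.imwrite(f"pics/{f}.png",c["frame"]); pickle.dump((c,s),open(f"pics/{f}.pkl","wb")); return c,s
def load(f): return pickle.load(open(f"pics/{f}.pkl","rb"))
E
python3 - <<'E'
from h import *
for n in("scene","side","wrist"):
    c,s=grab(n,n+"0"); 
    if n!="wrist": print(n,c["eye"],c["rotation"],c["vertical_fov"])
    else: print(c["tool_from_camera"])
    print(c["dist_coeffs"])
print(s)
E
```

```text
scene [ 1.16039382 -0.8153745   1.17837143] [[ 0.76004407  0.47304424 -0.44560314]
 [ 0.64962537 -0.53415884  0.54098171]
 [ 0.01788542 -0.70064505 -0.7132858 ]] 49.15377055107814
[0.0234305 0.        0.        0.        0.       ]
side [0.31153641 0.86025144 0.8858456 ] [[-0.97383627 -0.13837411  0.18026518]
 [-0.22698407  0.6306993  -0.74208936]
 [-0.01100717 -0.76359086 -0.64560657]] 52.42057390081207
[0.01194585 0.         0.         0.         0.        ]
[[ 6.02831726e-04 -9.55318848e-01 -2.95576615e-01  8.10990271e-02]
 [ 9.99999813e-01  6.05178375e-04  8.35428250e-05 -9.70666259e-05]
 [ 9.90665403e-05 -2.95576611e-01  9.55319034e-01 -1.61473053e-01]
 [ 0.00000000e+00  0.00000000e+00  0.00000000e+00  1.00000000e+00]]
[-0.03363938  0.          0.          0.          0.        ]
{'time_s': 0.1, 'joints': array([-6.22461180e+01,  2.20871868e+01,  3.88481664e-01, -2.52682258e-02,
       -6.84132614e+01, -1.48172833e+01]), 'joint_velocities': array([ 0.02606321, -0.03386677,  0.13765592,  0.25477223, -0.06791587,
       -0.05731249]), 'effort': array([-2.08353499e-04, -3.91689384e+01,  1.87935001e+01,  4.23190758e+00,
        1.34701314e-02, -7.57362727e-05]), 'tcp_pos': array([ 0.13982235, -0.60860313,  0.22156634]), 'ee_rot': array([[-9.74654763e-01, -2.23713643e-01, -5.47093165e-04],
       [-2.23714288e-01,  9.74652877e-01,  1.92030102e-03],
       [ 1.03628390e-04,  1.99402309e-03, -9.99998007e-01]]), 'wrist_force': array([-0.20226917, -0.18708672, -0.32155153]), 'moment': array([0.02153399, 0.02860078, 0.06341202]), 'gripper_force': 0.0, 'gripper_width': 1.0017795271514174}
```

View pics/scene0.png

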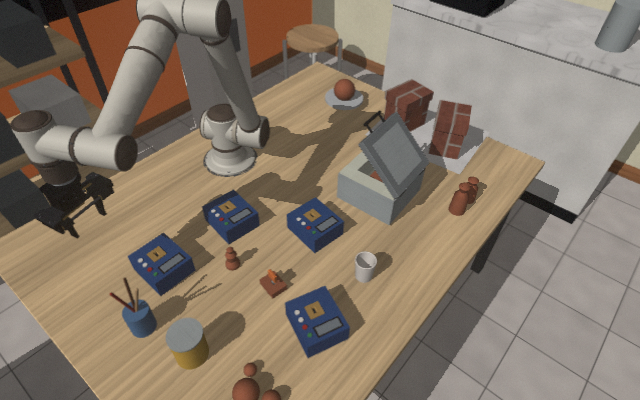

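View pics/side0.png

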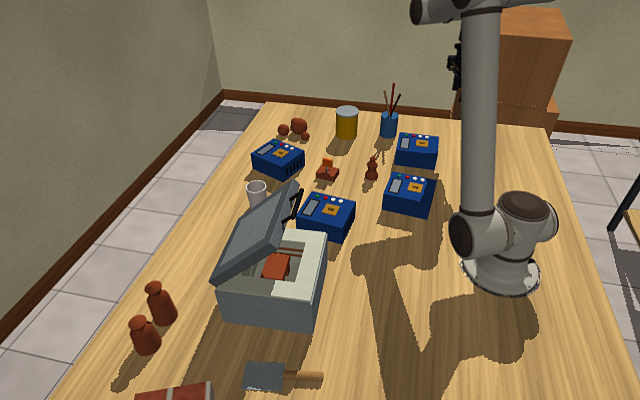

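The scene view shows four blue controllers near (163,263), (232,215), (316,223) and (318,320). The kiln is at (380,180) with its lid open and the handle at (373,122). The key and stand are at (273,282) and the cup at (366,266). The figure is at (232,259), and the side view shows the spatula at (285,377). Next I measure positions.

```bash
python3 - <<'E'
from h import *
sc,_=load("scene0"); sd,_=load("side0")
def blobs(c,lo,hi,amin):
    m=cv2.inRange(cv2.cvtColor(c["frame"],cv2.COLOR_BGR2HSV),lo,hi)
    n,l,st,ce=cv2.connectedComponentsWithStats(m)
    return [(ce[i].round(1),st[i]) for i in range(1,n) if st[i][4]>=amin],m,l
for nm,c in(("scene",sc),("side",sd)):
    b,_,_=blobs(c,(105,120,30),(125,255,255),200)
    for ce,st in b: print(nm,"blue",ce,st[4],onz(c,ce,0.06).round(3)[0])
    b,_,_=blobs(c,(15,130,110),(25,255,255),25)
    for ce,st in b: print(nm,"brass",ce,st[4],onz(c,ce,0.07).round(4)[0])
    b,_,_=blobs(c,(4,180,130),(15,255,255),8)
    for ce,st in b: print(nm,"orange",ce,st,onz(c,ce,0.058).round(4)[0])
# kiln body colour points: side pix of corners
for n,f,crop in(("scene",sc,(240,90,240,230)),("side",sd,(200,150,250,210))):
    x,y,w,h=crop; cv2.imwrite(f"pics/{n}crop.png",cv2.resize(f["frame"][y:y+h,x:x+w],None,fx=2.5 if n=="scene" else 2.8,fy=2.5 if n=="scene" else 2.8,interpolation=cv2.INTER_CUBIC))
for n,p,z in(("cup",(366,256),.085),("fig",(232,268),0),("spat",(0,0),0)): 
    print(n,onz(sc,p,z).round(3))
print("spat side",onz(sd,[(243,376),(323,377)],0).round(3))
E
```

```text
scene blue [228.7 215.7] 585 [ 0.282 -0.243  0.06 ]
scene blue [309.4 221.5] 1032 [ 0.506 -0.08   0.06 ]
scene blue [156.5 260.1] 875 [ 0.256 -0.514  0.06 ]
scene blue [314.4 315.4] 1231 [ 0.751 -0.335  0.06 ]
scene brass [226.8 206.9] 74 [ 0.2534 -0.2255  0.07  ]
scene brass [311.6 214.6] 73 [ 0.497  -0.0584  0.07  ]
scene brass [156.2 253.9] 95 [ 0.2432 -0.5029  0.07  ]
scene brass [314.  310.4] 121 [ 0.744  -0.3284  0.07  ]
scene brass [185.1 359.6] 309 [ 0.5861 -0.6529  0.07  ]
side blue [388.4 124.7] 353 [ 0.377 -0.627  0.06 ]
side blue [417.1 152.5] 1118 [ 0.254 -0.445  0.06 ]
side blue [277.5 161.1] 1250 [ 0.739 -0.283  0.06 ]
side blue [409.2 196.9] 1545 [ 0.266 -0.179  0.06 ]
side blue [327.2 217.7] 1616 [ 0.501 -0.027  0.06 ]
side brass [346.6 127.8] 108 [ 0.5351 -0.5505  0.07  ]
side brass [421.7 142.9] 67 [ 0.2409 -0.4983  0.07  ]
side brass [280.1 152.4] 72 [ 0.7411 -0.3249  0.07  ]
side brass [289.  178.8] 25 [ 0.6641 -0.1774  0.07  ]
side brass [414.8 187. ] 102 [ 0.2522 -0.2217  0.07  ]
side brass [330.5 209. ] 120 [ 0.4969 -0.0567  0.07  ]
side brass [310.  374.2] 186 [0.4317 0.4622 0.07  ]
side orange [300.2 119.5] [297 118   7   4  12] [ 0.7393 -0.5985  0.058 ]
side orange [327.7 159.1] [323 158  10   4  19] [ 0.5658 -0.3365  0.058 ]
side orange [321.3 168.8] [317 165   9   8  48] [ 0.575  -0.2729  0.058 ]
side orange [332.4 171. ] [329 167   9   9  56] [ 0.5344 -0.2682  0.058 ]
side orange [275.2 265.5] [262 253  27  26 511] [0.5969 0.1863 0.058 ]
side orange [156.3 282.7] [152 281   9   5  27] [0.8777 0.3078 0.058 ]
side orange [140.7 318.6] [135 315  14  10  69] [0.8576 0.4126 0.058 ]
cup [[ 0.747 -0.087  0.085]]
fig [[ 0.416 -0.357  0.   ]]
spat [[-2.26   0.063  0.   ]]
spat side [[0.588 0.465 0.   ]
 [0.412 0.428 0.   ]]
```

View pics/scenecrop.png

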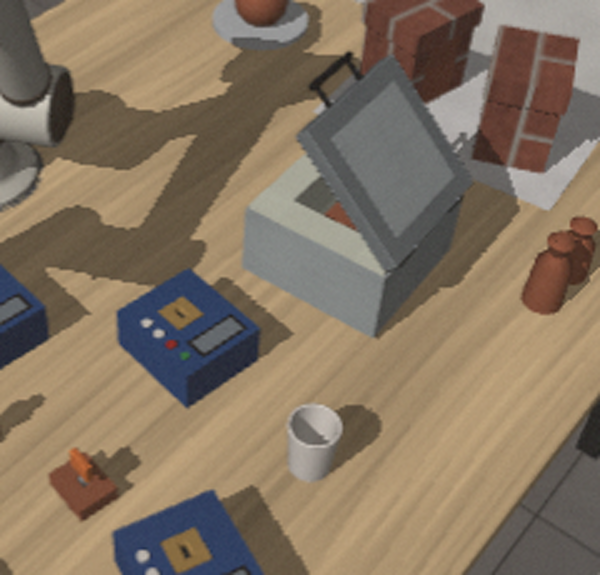

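View pics/sidecrop.png

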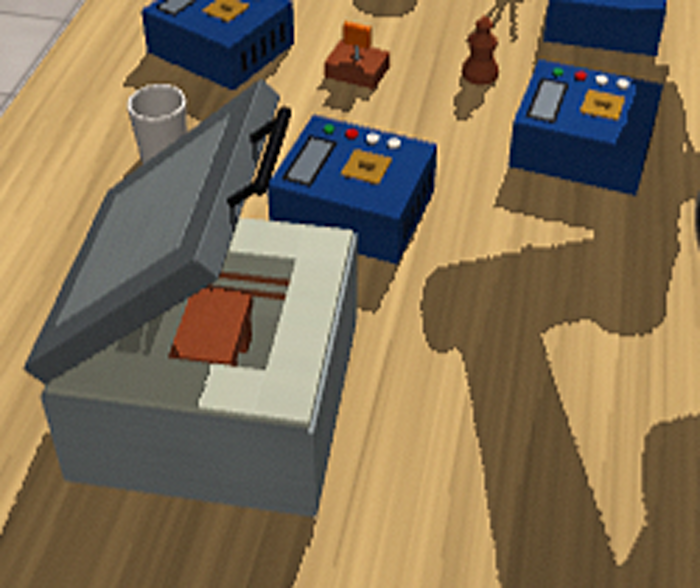

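The crops show the key head at side (327.5,162.5) and scene (272.8,275). They also show the kiln rim and lid corners. I triangulate these next.

```bash
python3 - <<'E'
from h import *
sc,_=load("scene0"); sd,_=load("side0")
S=lambda p:(p[0]/2.5+240-.3,p[1]/2.5+90-.3); D=lambda p:(p[0]/2.8+200-.3,p[1]/2.8+150-.3)
def T(n,a,b):
    e1,d1=ray(sc,S(a)); e2,d2=ray(sd,D(b)); p,g=tri(e1,d1[0],e2,d2[0]); print(n,p.round(4),round(g,4))
T("bow",(82,463),(357,36)); T("lid F+y",(390,58),(190,262)); T("lid F-y",(303,128),(261,82))
T("handle +y",(348,57),(240,195) ); T("handle -y end",(314,86),(287,112))
print("rim side",onz(sd,[D(p) for p in((310,432),(357,228),(47,388))],.14).round(4))
print("rim scene",onz(sc,[S(p) for p in((378,270),(247,210),(302,160))],.14).round(4))
print("kiln base scene",onz(sc,[S(p) for p in((376,335),(245,265))],0).round(4),"side",onz(sd,[D(p) for p in((317,513),(68,480))],0).round(4))
print("stand top scene",onz(sc,[S(p) for p in((50,478),(84,456),(117,492),(82,512))],.024).round(4))
print("stand side top",onz(sd,[D(p) for p in((325,62),(340,42),(390,60),(373,80))],.024).round(4))
# brass plates orientation for target
for c,f in((sc,(311.6,214.6)),(sd,(330.5,209))):
    m=cv2.inRange(cv2.cvtColor(c["frame"],cv2.COLOR_BGR2HSV),(12,100,80),(27,255,255)); n,l=cv2.connectedComponents(m)
    m=np.uint8(l==l[int(f[1]),int(f[0])]) if l[int(f[1]),int(f[0])] else m*0
    if m.sum()==0: continue
    ys,xs=np.nonzero(m); P=onz(c,np.c_[xs,ys],.07)[:,:2].astype(np.float32); print(cv2.minAreaRect(P))
for c,f in((sc,(309,221)),(sd,(327,217))):
    m=cv2.inRange(cv2.cvtColor(c["frame"],cv2.COLOR_BGR2HSV),(105,120,75),(125,255,255))
    n,l=cv2.connectedComponents(m); 
    x,y=f; sub=l[y-25:y+25,x-30:x+30]; k=np.bincount(sub[sub>0]).argmax(); ys,xs=np.nonzero(l==k)
    P=onz(c,np.c_[xs,ys],.068)[:,:2].astype(np.float32); print(len(xs),cv2.minAreaRect(P))
print(sense()["tcp_pos"])
E
```

```text
bow [ 0.5636 -0.3152  0.0573] 0.0011
lid F+y [0.5427 0.3336 0.3041] 0.0044
lid F-y [0.5498 0.1229 0.3083] 0.005
handle +y [0.517  0.2744 0.3225] 0.0148
handle -y end [0.5152 0.1828 0.3265] 0.0047
rim side [[0.4591 0.342  0.14  ]
 [0.4714 0.1103 0.14  ]
 [0.6787 0.3472 0.14  ]]
rim scene [[0.6869 0.1262 0.14  ]
 [0.4813 0.1023 0.14  ]
 [0.4733 0.2417 0.14  ]]
kiln base scene [[0.6946 0.1424 0.    ]
 [0.4653 0.1276 0.    ]] side [[0.4603 0.3254 0.    ]
 [0.6866 0.3422 0.    ]]
stand top scene [[ 0.5323 -0.342   0.024 ]
 [ 0.5409 -0.291   0.024 ]
 [ 0.6089 -0.302   0.024 ]
 [ 0.5966 -0.3503  0.024 ]]
stand side top [[ 0.6012 -0.2968  0.024 ]
 [ 0.5923 -0.3447  0.024 ]
 [ 0.5202 -0.3189  0.024 ]
 [ 0.533  -0.272   0.024 ]]
((0.49845221638679504, -0.05766848847270012), (0.042082980275154114, 0.041391294449567795), 80.77540588378906)
1032 ((0.5247162580490112, -0.07890689373016357), (0.15847164392471313, 0.17479397356510162), 81.4122085571289)
905 ((0.5119675993919373, -0.058202460408210754), (0.12932242453098297, 0.14867649972438812), 80.73798370361328)
[ 0.13985311 -0.60869536  0.22172584]
```

Emit:
step_arm(targets="0 0 0 -7;0 0 0 -7;0 0 0 -7;0 0 0 -7;0 0 0 -7;0 0 0 -7;0 0 0 -7;0 0 0 -7;0 0 0 -7;0 0 0 -7;0 0 0 -7;0 0 0 -7")

```text
time_s: 1.15
tcp_pos: [0.1399, -0.6089, 0.2221]
ee_rot: [[0.127, -0.992, -0.0], [-0.992, -0.127, 0.001], [-0.001, 0.0, -1.0]]
wrist_force: [-0.9, -0.1, -0.0]
gripper_width: 0.999
gripper_force: 0.0
```

Emit:
step_arm(targets="0 0 0 -7;0 0 0 -7;0 0 0 -7;0 0 0 -7;0 0 0 -7;0 0 0 -7;0 0 0 -7;0 0 0 -7;0 0 0 -7;0 0 0 -7;0 0 0 0;0 0 0 0")

```text
time_s: 2.15
tcp_pos: [0.1399, -0.609, 0.2222]
ee_rot: [[0.973, -0.229, -0.0], [-0.229, -0.973, 0.001], [-0.0, -0.001, -1.0]]
wrist_force: [0.3, -0.3, -0.3]
gripper_width: 1.003
gripper_force: 0.0
```

```bash
cat >> h.py <<'E'
def st():
    s=sense(); R=np.array(s["ee_rot"]); yaw=np.degrees(np.arctan2(R[1,0],R[0,0]))
    print("t",round(s["time_s"],2),"tcp",np.round(s["tcp_pos"],4),"yaw",yaw.round(2),"tilt",np.round(R[:2,2],4),"F",np.round(s["wrist_force"],2),"M",np.round(s["moment"],3),"w",round(s["gripper_width"]*8.7,2),"gf",round(s["gripper_force"],1),"j",np.round(s["joints"],1))
    return s
def to(*Ps):
    s=st();R=np.array(s["ee_rot"])
    for P in Ps: print(P,"tool cm",((np.array(P)-s["tcp_pos"])@R*100).round(2))
E
python3 -c "
from h import *
to((.545,-.31,.22),(.485,-.055,.22),(.56,.23,.36))"
```

```text
t 2.15 tcp [ 0.1399 -0.609   0.2222] yaw -13.25 tilt [-0.0002  0.0006] F [ 0.26 -0.32 -0.32] M [-0.046  0.151  0.009] w 8.72 gf 0.0 j [-62.2  22.1   0.4  -0.  -68.4 139. ]
(0.545, -0.31, 0.22) tool cm [ 32.58 -38.38   0.23]
(0.485, -0.055, 0.22) tool cm [ 20.9  -61.83   0.25]
(0.56, 0.23, 0.36) tool cm [ 21.66 -91.3  -13.73]
```

Emit:
step_arm(targets="2.7 -3.1 0 0;2.7 -3.1 0 0;2.7 -3.1 0 0;2.7 -3.1 0 0;2.7 -3.1 0 0;2.7 -3.1 0 0;2.7 -3.1 0 0;2.7 -3.1 0 0;2.7 -3.1 0 0;2.7 -3.1 0 0;2.7 -3.1 0 0;2.7 -3.1 0 0", claw=8.7)

```text
time_s: 3.15
tcp_pos: [0.541, -0.3184, 0.2227]
ee_rot: [[0.973, -0.229, 0.0], [-0.229, -0.973, -0.0], [0.0, -0.0, -1.0]]
wrist_force: [0.1, -0.9, 0.1]
gripper_width: 0.995
gripper_force: 0.0
```

Emit:
step_arm(targets="0 0 0 0;0 0 0 0;0 0 0 0")

```text
time_s: 3.4
tcp_pos: [0.5395, -0.3197, 0.2222]
ee_rot: [[0.974, -0.227, -0.001], [-0.227, -0.974, 0.0], [-0.001, -0.0, -1.0]]
wrist_force: [0.4, -0.7, 0.3]
gripper_width: 1.001
gripper_force: 0.0
```

```bash
python3 -c "
from h import *
c,s=grab('wrist','w1'); to((.485,-.055,.22),(.56,.23,.36))"
```

```text
t 3.45 tcp [ 0.539  -0.3203  0.2224] yaw -13.17 tilt [-0.0007  0.0001] F [-0.91 -0.84  0.41] M [-0.088  0.2   -0.033] w 8.72 gf 0.0 j [-15.9  22.3   0.8   0.  -68.5  92.8]
(0.485, -0.055, 0.22) tool cm [-11.3  -24.6    0.25]
(0.56, 0.23, 0.36) tool cm [-10.5  -54.06 -13.75]
```

View pics/w1.png

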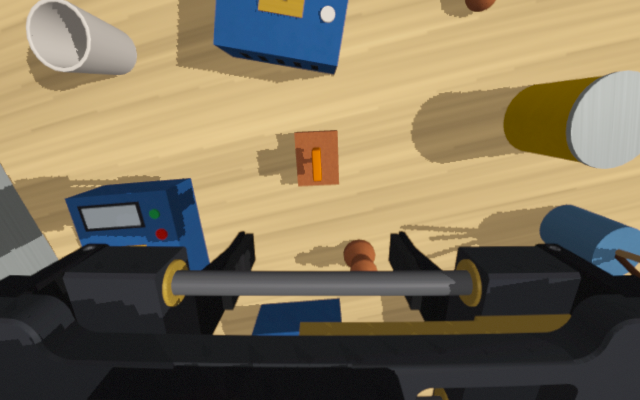

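The wrist view shows the key head at (317,165) on its stand at (317,158). I measure both with colour masks.

```bash
python3 - <<'E'
from h import *
c,s=load("w1"); hsv=cv2.cvtColor(c["frame"],cv2.COLOR_BGR2HSV)
m=cv2.inRange(hsv[120:200,280:360],(5,100,60),(22,255,255))
print(hsv[165,317],hsv[140,310],hsv[180,330])
big=hsv[120:200,280:360]
def rect(mask,z,name):
    n,l,stt,ce=cv2.connectedComponentsWithStats(mask); k=1+stt[1:,4].argmax(); ys,xs=np.nonzero(l==k)
    pts=np.c_[xs+280,ys+120]; P=onz(c,pts,z,s)[:,:2]; r_=cv2.minAreaRect((P*1000).astype(np.float32)); print(name,len(xs),r_)
rect(cv2.inRange(big,(10,200,180),(20,255,255)),.073,"headtop")
m=cv2.inRange(big,(0,110,90),(20,255,255)); rect(m,.024,"stand+key")
for v in range(146,186,3): print(v,[tuple(int(a) for a in hsv[v,u]) for u in range(310,326,2)])
E
```

```text
[ 17 255 222] [ 11 173 174] [ 11 173 170]
headtop 250 ((567.46533203125, -320.9087829589844), (9.06672477722168, 35.226097106933594), 76.87862396240234)
stand+key 2838 ((568.9588623046875, -309.2760314941406), (77.1658706665039, 72.24507141113281), 79.54243469238281)
146 [(11, 173, 171), (12, 174, 170), (12, 179, 167), (12, 179, 167), (11, 180, 167), (11, 172, 173), (11, 169, 173), (11, 173, 174)]
149 [(11, 174, 171), (14, 221, 137), (15, 255, 136), (15, 255, 148), (15, 255, 162), (15, 235, 180), (12, 173, 172), (11, 173, 174)]
152 [(12, 176, 172), (16, 255, 178), (17, 255, 215), (17, 255, 219), (17, 255, 223), (16, 249, 185), (11, 171, 176), (12, 175, 173)]
155 [(11, 173, 172), (16, 255, 171), (17, 255, 215), (17, 255, 219), (17, 255, 224), (17, 255, 196), (11, 172, 173), (11, 176, 170)]
158 [(10, 179, 127), (15, 255, 160), (17, 255, 214), (17, 255, 219), (17, 255, 224), (16, 255, 208), (11, 172, 172), (11, 171, 173)]
161 [(11, 176, 120), (15, 255, 152), (17, 255, 214), (17, 255, 219), (17, 255, 224), (17, 255, 217), (11, 171, 173), (11, 172, 172)]
164 [(11, 175, 172), (16, 255, 152
[... 329 characters left out ...]
1), (12, 178, 175), (11, 171, 173)]
173 [(11, 171, 177), (13, 197, 150), (17, 255, 214), (17, 255, 219), (17, 255, 223), (17, 255, 229), (11, 176, 180), (11, 172, 175)]
176 [(11, 174, 173), (12, 186, 158), (17, 255, 212), (17, 255, 220), (17, 255, 223), (17, 255, 227), (12, 179, 177), (11, 173, 172)]
179 [(11, 172, 173), (12, 176, 170), (16, 255, 205), (17, 255, 217), (17, 255, 220), (17, 255, 223), (12, 179, 177), (11, 171, 173)]
182 [(11, 172, 172), (11, 174, 171), (12, 178, 172), (12, 176, 172), (11, 173, 172), (11, 173, 171), (11, 172, 173), (11, 172, 175)]
185 [(14, 141, 186), (14, 140, 186), (15, 131, 189), (15, 130, 190), (15, 128, 191), (16, 124, 194), (16, 123, 195), (17, 117, 202)]
```

Emit:
step_arm(targets="-1.4 -3.1 0 0;-1.4 -3.1 0 0;-1.4 -3.1 0 0;-1.4 -3.1 0 0;-1.4 -3.1 0 0;-1.4 -3.1 0 0;-1.4 -3.1 0 0;-1.4 -3.1 0 0;0 0 0 0;0 0 0 0;0 0 0 0", claw=0)

```text
time_s: 4.37
tcp_pos: [0.4863, -0.054, 0.2229]
ee_rot: [[0.974, -0.228, 0.001], [-0.228, -0.974, -0.0], [0.001, -0.0, -1.0]]
wrist_force: [-0.3, 0.5, -0.3]
gripper_width: 0.249
gripper_force: 0.0
```

```bash
python3 - <<'E'
from h import *
c,s=grab('wrist','w2'); to((.56,.232,.36))
u,v=proj(c,(.497,-.057,.07),s)[0].astype(int); print(u,v)
x0,y0=max(u-60,0),max(v-60,0); cr=c["frame"][y0:y0+120,x0:x0+120]; print(x0,y0)
cv2.imwrite("pics/w2c.png",cv2.resize(cr,(600,600),interpolation=cv2.INTER_CUBIC))
E
```

```text
t 4.42 tcp [ 0.4864 -0.0543  0.2228] yaw -13.2 tilt [ 0.0004 -0.0001] F [-0.53  0.42  0.01] M [-0.107  0.111 -0.025] w 1.77 gf 0.0 j [ 12.7   8.7 -18.    0.  -63.2  64.1]
(0.56, 0.232, 0.36) tool cm [  0.63 -29.55 -13.72]
321 178
261 118
```

View pics/w2c.png

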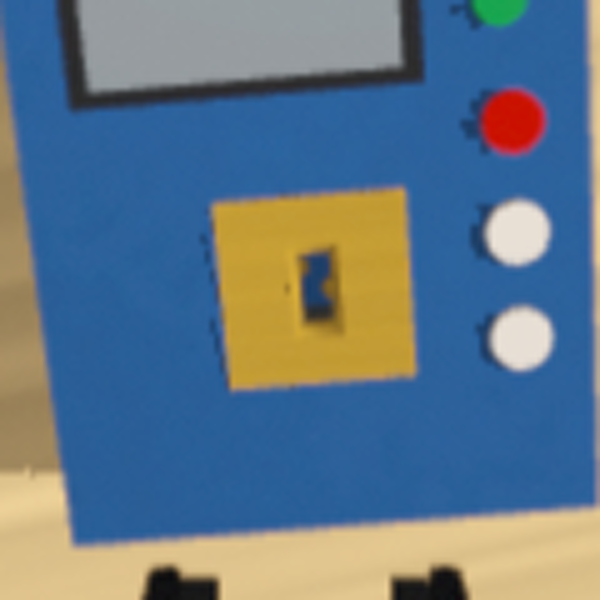

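The crop shows the brass plate with corners near (212,203), (405,188), (415,377) and (230,390). The slot is centred at (318,288), its long side roughly along tool x. I measure the plate, then go to the lid.

```bash
python3 - <<'E'
from h import *
c,s=load("w2"); hsv=cv2.cvtColor(c["frame"],cv2.COLOR_BGR2HSV)
m=cv2.inRange(hsv,(18,120,60),(30,255,255)); n,l,stt,ce=cv2.connectedComponentsWithStats(m[118:238,261:381])
k=1+stt[1:,4].argmax(); ys,xs=np.nonzero(l==k); P=onz(c,np.c_[xs+261,ys+118],.07,s)[:,:2]*1000
print(cv2.minAreaRect(P.astype(np.float32)))
f=lambda p:(p[0]/5+261-.4,p[1]/5+118-.4)
C=onz(c,[f(p) for p in((212,203),(405,188),(415,377),(230,390))],.07,s)[:,:2]*1000
print(C.round(1),C.mean(0)); d=C[0]-C[3]+C[1]-C[2]; e=C[0]-C[1]+C[3]-C[2]
print(np.degrees(np.arctan2(d[1],d[0])),np.degrees(np.arctan2(e[1],e[0]))-90,np.linalg.norm(d)/2,np.linalg.norm(e)/2)
D=onz(c,[f(p) for p in((298,250),(334,247),(342,333),(303,322))],.07,s)[:,:2]*1000; print(D.round(1),D.mean(0))
# box edge right/left bottom for yaw check
B=onz(c,[f(p) for p in((75,545),(596,505))],.068,s)[:,:2]; b=B[0]-B[1]; print(np.degrees(np.arctan2(b[1],b[0]))-90)
E
```

```text
((499.81512451171875, -59.611778259277344), (43.12962341308594, 43.002750396728516), 81.6465072631836)
[[524.8 -41.4]
 [518.2 -84.7]
 [474.2 -77.8]
 [481.  -34.7]] [499.52958328 -59.65518184]
-8.808223603903505 -8.808316919976448 44.37517682565899 43.74779550579682
[[509.8 -57.9]
 [508.6 -66.1]
 [488.5 -63.4]
 [493.1 -55.2]] [500.0233675  -60.66425274]
-8.414152746224218
```

Emit:
step_arm(targets="0 0 -2.8 0;0 0 -2.8 0;0 0 -2.8 0;0 0 -2.8 0;0 0 -2.5 0;0 -3.5 0 0;0 -3.5 0 0;0 -3.5 0 0;0 -3.5 0 0;0 -3.5 0 0;0 -3.5 0 0;0 -3.5 0 0")

```text
time_s: 5.42
tcp_pos: [0.5429, 0.1855, 0.3594]
ee_rot: [[0.973, -0.229, -0.0], [-0.229, -0.973, -0.0], [-0.0, 0.0, -1.0]]
wrist_force: [1.0, -0.4, -0.6]
gripper_width: 0.004
gripper_force: 0.0
```

Emit:
step_arm(targets="0.6 -3.6 0 -5;0 -1.7 0 -7;0 0 0 -5;0 0 0 0;0 0 0 0")

```text
time_s: 5.83
tcp_pos: [0.5591, 0.2348, 0.359]
ee_rot: [[0.998, 0.064, -0.001], [0.064, -0.998, -0.001], [-0.001, 0.001, -1.0]]
wrist_force: [-0.1, -0.6, 0.7]
gripper_width: 0.006
gripper_force: 0.0
```

```bash
python3 -c "
from h import *
to((.565,.232,.29)); c,s=grab('scene','s2');x,y=320,90
cv2.imwrite('pics/s2c.png',cv2.resize(c['frame'][60:240,300:480],(600,600),interpolation=cv2.INTER_CUBIC))"
```

```text
t 5.83 tcp [0.5591 0.2348 0.359 ] yaw 3.67 tilt [-0.0007 -0.0008] F [-0.1  -0.62  0.7 ] M [-0.126  0.17   0.028] w 0.05 gf 0.0 j [ 38.1  17.   12.2   0.  -85.2  55.6]
(0.565, 0.232, 0.29) tool cm [0.58 0.32 6.9 ]
```

View pics/s2c.png

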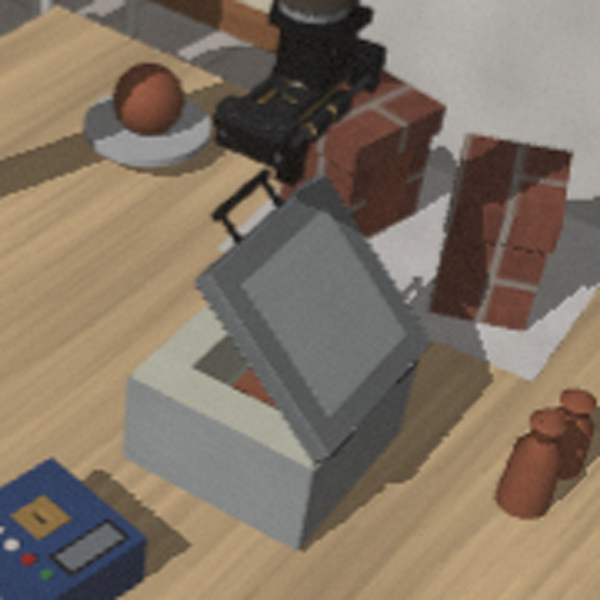

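Emit:
step_arm(targets="0.3 0.2 1.5 0;0.3 0.1 1.5 0;0 0 1.2 0;0 0 1 0;0 0 0.6 0;0 0 0.4 0;0 0 0.4 0")

```text
time_s: 6.47
tcp_pos: [0.5653, 0.2332, 0.2948]
ee_rot: [[0.998, 0.068, 0.003], [0.068, -0.998, 0.001], [0.003, -0.001, -1.0]]
wrist_force: [0.5, -0.5, 2.9]
gripper_width: 0.002
gripper_force: 1.2
```

Emit:
step_arm(targets="-0.5 0 0.5 0;-0.5 0 0.5 0;-0.5 0 0.5 0;-0.5 0 0.5 0")

```text
time_s: 6.8
tcp_pos: [0.5442, 0.2322, 0.2732]
ee_rot: [[0.998, 0.069, 0.001], [0.069, -0.998, 0.0], [0.001, -0.0, -1.0]]
wrist_force: [2.3, -0.6, 1.3]
gripper_width: 0.008
gripper_force: 1.0
```

Emit:
step_arm(targets="-0.45 0 0.6 0;-0.45 0 0.6 0;-0.4 0 0.6 0;-0.4 0 0.6 0;-0.35 0 0.65 0;-0.35 0 0.65 0;-0.35 0 0.65 0;-0.35 0 0.65 0")

```text
time_s: 7.47
tcp_pos: [0.5134, 0.2302, 0.2228]
ee_rot: [[0.998, 0.069, 0.0], [0.069, -0.998, 0.0], [0.0, -0.0, -1.0]]
wrist_force: [0.7, 0.3, 1.2]
gripper_width: 0.006
gripper_force: 0.8
```

Emit:
step_arm(targets="-0.25 0 0.7 0;-0.25 0 0.7 0;-0.25 0 0.7 0;-0.25 0 0.7 0;-0.15 0 0.7 0;-0.15 0 0.7 0;-0.15 0 0.6 0")

```text
time_s: 8.05
tcp_pos: [0.4992, 0.2291, 0.1747]
ee_rot: [[0.998, 0.069, 0.0], [0.069, -0.998, 0.0], [0.0, -0.0, -1.0]]
wrist_force: [0.8, -0.0, 1.4]
gripper_width: 0.007
gripper_force: 0.7
```

Emit:
step_arm(targets="-0.1 0 0.4 0;0 0 0.3 0;0 0 0.2 0;0 0 0.2 0;0 0 0.1 0")

```text
time_s: 8.47
tcp_pos: [0.4978, 0.2286, 0.1653]
ee_rot: [[0.998, 0.069, -0.001], [0.069, -0.998, -0.001], [-0.001, 0.001, -1.0]]
wrist_force: [-7.9, -0.0, 15.2]
gripper_width: 0.009
gripper_force: 7.6
```

Emit:
step_arm(targets="0 0 0.1 0;0 0 0.1 0;0 0 0 0")

```text
time_s: 8.72
tcp_pos: [0.4978, 0.2286, 0.1653]
ee_rot: [[0.998, 0.07, 0.001], [0.07, -0.998, -0.001], [0.001, 0.001, -1.0]]
wrist_force: [-9.1, -1.5, 18.8]
gripper_width: 0.005
gripper_force: 9.3
```

Emit:
step_arm(targets="0 0 -0.6 0;0 0 -1.5 5;0 0 -2 6;0 0 -2 6;1.3 3.5 0 0;1.3 3.5 0 0;1.3 3.5 0 0;1.3 3.5 0 0;1.3 3.5 0 0;1.3 3.5 0 0;1.3 3.5 0 0;1.3 3.5 0 0")

```text
time_s: 9.72
tcp_pos: [0.536, -0.0692, 0.2225]
ee_rot: [[0.974, -0.226, 0.0], [-0.226, -0.974, -0.0], [0.0, 0.0, -1.0]]
wrist_force: [-0.2, -0.1, -0.0]
gripper_width: 0.008
gripper_force: 0.0
```

Emit:
step_arm(targets="1.3 3.5 0 0;1.3 3.5 0 0;1.3 3.5 0 0;1.3 3.5 0 0;1.2 3.3 0 0;1.2 3.3 0 0;1.2 3.2 0 0;0 0 0 0;0 0 0 0;0 0 0 0", claw=5)

```text
time_s: 10.55
tcp_pos: [0.5677, -0.3189, 0.2218]
ee_rot: [[0.974, -0.227, -0.001], [-0.227, -0.974, 0.001], [-0.001, -0.0, -1.0]]
wrist_force: [0.2, -0.6, 0.4]
gripper_width: 0.559
gripper_force: 0.0
```

```bash
python3 - <<'E'
from h import *
to((.5675,-.3209,.041))
c,s=grab('wrist','w3'); hsv=cv2.cvtColor(c["frame"],cv2.COLOR_BGR2HSV)
m=cv2.inRange(hsv,(10,200,180),(20,255,255)); u,v=proj(c,(.5675,-.3209,.073),s)[0].astype(int); print(u,v)
m2=np.zeros_like(m); m2[max(v-40,0):v+40,u-40:u+40]=m[max(v-40,0):v+40,u-40:u+40]
ys,xs=np.nonzero(m2); print(len(xs),cv2.minAreaRect((onz(c,np.c_[xs,ys],.073,s)[:,:2]*1000).astype(np.float32)))
c,s=grab('scene','s3'); e,d=ray(c,[(0,0)])
E
```

```text
t 10.55 tcp [ 0.5677 -0.3189  0.2218] yaw -13.1 tilt [-0.0012  0.0006] F [ 0.2  -0.62  0.41] M [-0.043  0.1   -0.017] w 4.86 gf 0.0 j [-15.1  24.7   4.5  -0.  -69.9  92. ]
(0.5675, -0.3209, 0.041) tool cm [ 0.05  0.2  18.08]
323 188
239 ((568.4379272460938, -320.85736083984375), (9.142975807189941, 38.05237579345703), 80.04493713378906)
```

Emit:
step_arm(targets="0 0.2 2 0;0 0 2 0;0 0 2 0;0 0 2 0;0 0 0 0;0 0 0 0")

```text
time_s: 11.15
tcp_pos: [0.5674, -0.3198, 0.1422]
ee_rot: [[0.975, -0.224, -0.002], [-0.224, -0.975, 0.0], [-0.002, 0.0, -1.0]]
wrist_force: [-0.4, -0.7, 1.5]
gripper_width: 0.577
gripper_force: 0.0
```

```bash
python3 - <<'E'
from h import *
to((.568,-.3209,.041))
c,s=grab('wrist','w4'); hsv=cv2.cvtColor(c["frame"],cv2.COLOR_BGR2HSV)
m=cv2.inRange(hsv,(14,220,195),(20,255,255)); u,v=proj(c,(.568,-.3209,.073),s)[0].astype(int); print(u,v)
m2=np.zeros_like(m); m2[max(v-80,0):v+80,u-60:u+60]=m[max(v-80,0):v+80,u-60:u+60]
ys,xs=np.nonzero(m2); P=onz(c,np.c_[xs,ys],.073,s)[:,:2]*1000; print(len(xs),cv2.minAreaRect(P.astype(np.float32)))
w,V=np.linalg.eigh(np.cov(P.T)); print(np.degrees(np.arctan2(*(V[:,1]*np.sign(V[0,1]))[::-1])),np.sqrt(w*12),P.mean(0))
E
```

```text
t 11.15 tcp [ 0.5674 -0.3198  0.1422] yaw -12.96 tilt [-0.002   0.0002] F [-0.39 -0.75  1.53] M [-0.052  0.129 -0.052] w 5.02 gf 0.0 j [-15.2  28.1  -1.8   0.  -60.2  92.2]
(0.568, -0.3209, 0.041) tool cm [ 0.1   0.09 10.12]
322 210
339 ((567.3162231445312, -320.62689208984375), (8.26602554321289, 33.71424865722656), 79.4095230102539)
-10.84645990533586 [ 8.22214696 33.69771392] [ 567.46139311 -320.68183595]
```

Emit:
step_arm(targets="0 0.1 1.5 -2;0 0 2 0;0 0 2 0;0 0 2 0;0 0 1.5 0;0 0 1.1 0;0 0 0 0;0 0 0 0")

```text
time_s: 11.87
tcp_pos: [0.5683, -0.3221, 0.0426]
ee_rot: [[0.982, -0.191, 0.001], [-0.191, -0.982, -0.001], [0.001, 0.001, -1.0]]
wrist_force: [0.4, -0.1, 0.7]
gripper_width: 0.574
gripper_force: 0.0
```

Emit:
step_arm(targets="0 0 0 0;0 0 0 0;0 0 0 0;0 0 0 0;0 0 0 0;0 0 0 0;0 0 0 0;0 0 0 0;0 0 0 0;0 0 0 0", claw=0)

```text
time_s: 12.7
tcp_pos: [0.5676, -0.3214, 0.0416]
ee_rot: [[0.981, -0.192, 0.0], [-0.192, -0.981, 0.001], [-0.0, -0.001, -1.0]]
wrist_force: [1.1, 3.2, 2.2]
gripper_width: 0.114
gripper_force: 30.0
```

```bash
python3 -c "
from h import *
st()"
```

```text
t 12.7 tcp [ 0.5676 -0.3214  0.0416] yaw -11.05 tilt [0.0001 0.0005] F [1.14 3.21 2.24] M [ 1.073 -0.005 -0.075] w 0.99 gf 30.0 j [-15.4  34.1  -7.4  -0.  -48.4  94.3]
```

Emit:
step_arm(targets="0 0 -0.5 0;0 0 -1 0;0 0 -1.5 0;0 0 -2 0;0 0 -2 0;0 0 -2 0;0 0 -2 -2.2;0 0 -0.5 0;0 0 0 0")

```text
time_s: 13.45
tcp_pos: [0.5683, -0.3229, 0.1594]
ee_rot: [[0.988, -0.155, 0.005], [-0.155, -0.988, -0.002], [0.005, 0.001, -1.0]]
wrist_force: [0.5, 1.1, -0.8]
gripper_width: 0.111
gripper_force: 30.0
```

Emit:
step_arm(targets="-1.07 -2.48 0 0;-1.07 -2.48 0 0;-1.07 -2.48 0 0;-1.07 -2.48 0 0;-1.07 -2.48 0 0;-1.07 -2.48 0 0;-1.07 -2.48 0 0;-1.07 -2.48 0 0;-1.07 -2.48 0 0;-1.07 -2.48 0 0;0 0 0 0;0 0 0 0")

```text
time_s: 14.45
tcp_pos: [0.4989, -0.0596, 0.1557]
ee_rot: [[0.988, -0.152, -0.002], [-0.152, -0.988, -0.0], [-0.002, 0.001, -1.0]]
wrist_force: [-0.4, 0.6, -0.5]
gripper_width: 0.114
gripper_force: 30.0
```

```bash
python3 - <<'E'
from h import *
to((.4998,-.0598,.15))
c,s=grab('wrist','w5'); u,v=proj(c,(.4998,-.0598,.07),s)[0].astype(int); print(u,v)
x0,y0=u-70,min(v-70,400-140); a=cv2.resize(c["frame"][y0:y0+140,x0:x0+140],(400,400),interpolation=cv2.INTER_CUBIC)
out=[a];print(x0,y0)
for n in("side","scene"):
    c,s=grab(n,n+"5"); u,v=proj(c,(.4998,-.0598,.1),s)[0].astype(int); x0,y0=u-25,v-25; print(n,x0,y0)
    out.append(cv2.resize(c["frame"][y0:y0+50,x0:x0+50],(400,400),interpolation=cv2.INTER_CUBIC))
cv2.imwrite("pics/m5.png",cv2.resize(np.hstack(out[1:]),(800,400)))
cv2.imwrite("pics/w5c.png",a)
E
```

```text
t 14.45 tcp [ 0.4989 -0.0596  0.1557] yaw -8.76 tilt [-0.0021 -0.0004] F [-0.4   0.57 -0.5 ] M [-0.089  0.154 -0.05 ] w 0.99 gf 30.0 j [ 11.7  13.8 -22.   -0.  -54.3  69.5]
(0.4998, -0.0598, 0.15) tool cm [0.09 0.01 0.57]
321 204
251 134
side 304 175
scene 286 184
```

View pics/m5.png

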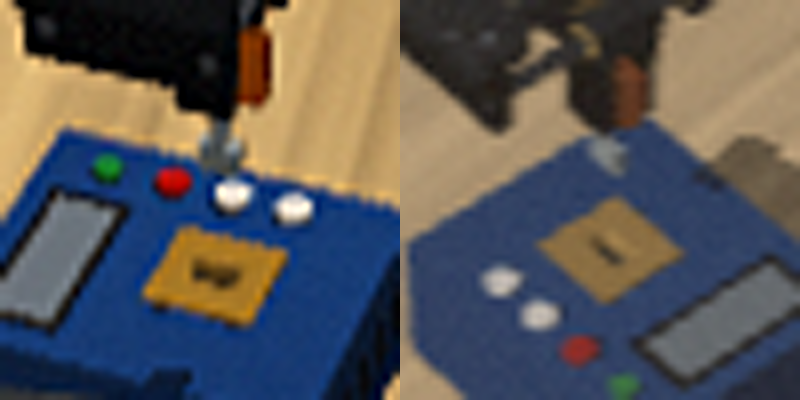

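The picture shows the key upright in the gripper, its bit just above the brass plate in both views. I go down towards the slot mouth.

Emit:
step_arm(targets="0.08 0.02 1.5 0;0 0 1.5 0;0 0 0.8 0;0 0 0.4 0;0 0 0 0;0 0 0 0;0 0 0 0")

```text
time_s: 15.18
tcp_pos: [0.5013, -0.0609, 0.1152]
ee_rot: [[0.988, -0.154, 0.001], [-0.154, -0.988, 0.0], [0.001, -0.0, -1.0]]
wrist_force: [0.0, -0.1, -0.1]
gripper_width: 0.116
gripper_force: 30.0
```

```bash
python3 - <<'E'
from h import *
to((.4998,-.06,.1056))
out=[]
for n in("side","scene"):
    c,s=grab(n,n+"6"); u,v=proj(c,(.4998,-.0598,.075),s)[0]; print(n,u,v); x0,y0=int(u)-20,int(v)-20
    out.append(cv2.resize(c["frame"][y0:y0+40,x0:x0+40],(400,400),interpolation=cv2.INTER_CUBIC)); print(x0,y0)
cv2.imwrite("pics/m6.png",np.hstack(out))
E
```

```text
t 15.18 tcp [ 0.5013 -0.0609  0.1152] yaw -8.87 tilt [0.0014 0.    ] F [ 0.04 -0.06 -0.15] M [-0.047  0.116 -0.018] w 1.01 gf 30.0 j [ 11.5  16.8 -24.8   0.  -48.4  69.6]
(0.4998, -0.06, 0.1056) tool cm [-0.17 -0.06  0.96]
side 329.8065066063138 206.98074180813896
309 186
scene 311.9619569607785 214.24463899213168
291 194
```

View pics/m6.png

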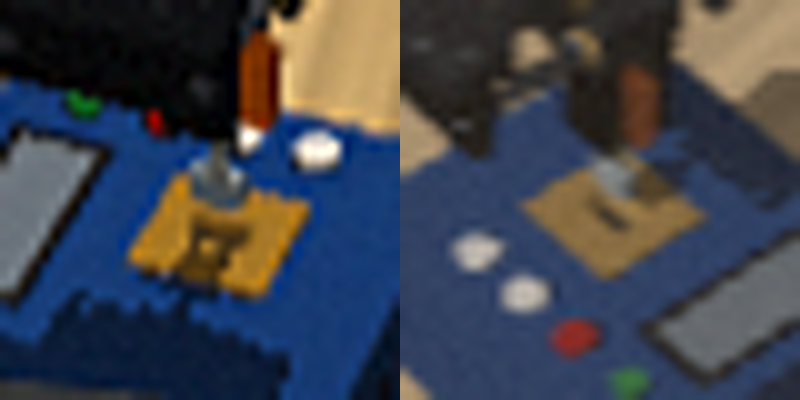

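In both views the bit's foot hangs just above the slot. In the side crop the foot is at (218,203) and the slot at (222,237). In the scene crop the foot is at (215,196) and the slot at (210,213).

Emit:
step_arm(targets="0 0 0 0;0 0 0 0;0 0 0 0")

```text
time_s: 15.53
tcp_pos: [0.5008, -0.0606, 0.1148]
ee_rot: [[0.988, -0.154, 0.001], [-0.154, -0.988, 0.0], [0.001, -0.0, -1.0]]
wrist_force: [-0.2, -0.5, 0.6]
gripper_width: 0.114
gripper_force: 30.0
```

```bash
python3 - <<'E'
from h import *
s=st(); zf=.0796
sd,_=load("side6"); sc,_=load("scene6"); sc0,_=load("scene0"); sd0,_=load("side0")
for n,c,x0,y0,f,g in(("side",sd,309,186,(218,203),(222,237)),("scene",sc,291,194,(215,196),(210,213))):
    q=lambda p:(x0+p[0]/10-.45,y0+p[1]/10-.45)
    F=onz(c,q(f),zf)[0];S=onz(c,q(g),.07)[0]; print(n,F.round(4),S.round(4),"foot-slot mm",((F-S)*1000).round(1))
E
```

```text
t 15.53 tcp [ 0.5008 -0.0606  0.1148] yaw -8.86 tilt [0.0006 0.0001] F [-0.23 -0.52  0.55] M [-0.076  0.161  0.023] w 0.99 gf 30.0 j [ 11.6  16.8 -24.9   0.  -48.3  69.6]
side [ 0.4982 -0.0601  0.0796] [ 0.496  -0.0557  0.07  ] foot-slot mm [ 2.2 -4.4  9.6]
scene [ 0.4995 -0.059   0.0796] [ 0.4976 -0.0594  0.07  ] foot-slot mm [1.9 0.4 9.6]
```

Emit:
step_arm(targets="-0.16 -0.07 0 0;0 0 0.4 0;0 0 0.3 0;0 0 0.2 0;0 0 0.2 0;0 0 0 0")

```text
time_s: 16.03
tcp_pos: [0.4996, -0.0598, 0.1032]
ee_rot: [[0.988, -0.154, 0.0], [-0.154, -0.988, -0.0], [0.0, 0.0, -1.0]]
wrist_force: [0.8, -0.7, 0.2]
gripper_width: 0.11
gripper_force: 30.0
```

Emit:
step_arm(targets="0 0 0.1 0;0 0 0.1 0;0 0 0.1 0;0 0 0 0")

```text
time_s: 16.37
tcp_pos: [0.4999, -0.0597, 0.1007]
ee_rot: [[0.988, -0.154, 0.002], [-0.154, -0.988, 0.0], [0.002, -0.0, -1.0]]
wrist_force: [1.3, -1.0, -0.6]
gripper_width: 0.111
gripper_force: 30.0
```

```bash
python3 -c "
from h import *
st()"
```

```text
t 16.37 tcp [ 0.4999 -0.0597  0.1007] yaw -8.85 tilt [0.0016 0.0001] F [ 1.34 -1.04 -0.58] M [-0.227 -0.502  0.029] w 0.97 gf 30.0 j [ 11.7  17.7 -26.    0.  -46.2  69.4]
```

Emit:
step_arm(targets="0 0 0.2 0;0 0 0.2 0;0 0 0.2 0;0 0 0.15 0;0 0 0 0")

```text
time_s: 16.78
tcp_pos: [0.4999, -0.0597, 0.093]
ee_rot: [[0.988, -0.154, 0.001], [-0.154, -0.988, -0.0], [0.001, -0.0, -1.0]]
wrist_force: [3.5, -1.0, -0.7]
gripper_width: 0.112
gripper_force: 30.0
```

Emit:
step_arm(targets="0 0 0.15 0;0 0 0.15 0;0 0 0.15 0;0 0 0.15 0;0 0 0 0")

```text
time_s: 17.2
tcp_pos: [0.4999, -0.0603, 0.0877]
ee_rot: [[0.988, -0.154, 0.001], [-0.154, -0.988, -0.001], [0.001, 0.001, -1.0]]
wrist_force: [2.7, -2.7, 2.9]
gripper_width: 0.11
gripper_force: 30.0
```

```bash
python3 -c "
from h import *
st()"
```

```text
t 17.2 tcp [ 0.4999 -0.0603  0.0877] yaw -8.84 tilt [ 0.0013 -0.0009] F [ 2.65 -2.68  2.86] M [-1.124 -0.762  0.021] w 0.96 gf 30.0 j [ 11.7  18.8 -26.8   0.1 -44.3  69.4]
```

Emit:
step_arm(targets="0.05 0.02 0.15 0;0 0 0.15 0;0 0 0.15 0;0 0 0.15 0;0 0 0 0")

```text
time_s: 17.62
tcp_pos: [0.4999, -0.0599, 0.081]
ee_rot: [[0.988, -0.154, 0.001], [-0.154, -0.988, 0.0], [0.001, -0.0, -1.0]]
wrist_force: [2.7, -1.2, 1.3]
gripper_width: 0.109
gripper_force: 30.0
```

Emit:
step_arm(targets="0 0 0.15 0;0 0 0.1 0;0 0 0 0")

```text
time_s: 17.87
tcp_pos: [0.5002, -0.06, 0.0803]
ee_rot: [[0.988, -0.153, 0.001], [-0.153, -0.988, -0.0], [0.001, 0.0, -1.0]]
wrist_force: [-1.0, 1.0, 13.3]
gripper_width: 0.112
gripper_force: 30.0
```

```bash
python3 -c "
from h import *
st()"
```

```text
t 17.87 tcp [ 0.5002 -0.06    0.0803] yaw -8.82 tilt [ 0.0011 -0.0003] F [-1.04  0.97 13.32] M [0.155 0.433 0.009] w 0.97 gf 30.0 j [ 11.7  19.4 -27.2   0.  -43.3  69.5]
```

Emit:
step_arm(targets="0 0 -0.05 3;0 0 0 5;0 0 0 5;0 0 0 5;0 0 0 5;0 0 0 5;0 0 0 5;0 0 0 0")

```text
time_s: 18.53
tcp_pos: [0.4999, -0.0604, 0.0804]
ee_rot: [[0.743, -0.669, 0.0], [-0.669, -0.743, -0.001], [0.001, 0.0, -1.0]]
wrist_force: [-0.9, -1.5, 10.7]
gripper_width: 0.109
gripper_force: 30.0
```

```bash
python3 -c "
from h import *
st()"
```

```text
t 18.53 tcp [ 0.4999 -0.0604  0.0804] yaw -41.98 tilt [ 0.0004 -0.0009] F [-0.93 -1.49 10.69] M [-0.531  0.136  0.055] w 0.95 gf 30.0 j [ 11.6  19.4 -27.3   0.1 -43.3  36.3]
```

Emit:
step_arm(targets="0 0 0 5;0 0 0 5;0 0 0 5;0 0 0 5;0 0 0 5;0 0 0 5;0 0 0 5;0 0 0 5;0 0 0 5;0 0 0 5;0 0 0 5;0 0 0 0")

```text
time_s: 19.53
tcp_pos: [0.4989, -0.0606, 0.0803]
ee_rot: [[-0.121, -0.993, -0.002], [-0.993, 0.121, -0.001], [0.001, 0.002, -1.0]]
wrist_force: [-1.7, -1.3, 12.7]
gripper_width: 0.107
gripper_force: 30.0
```

```bash
python3 -c "
from h import *
st()"
```

```text
t 19.53 tcp [ 0.4989 -0.0606  0.0803] yaw -96.97 tilt [-0.0017 -0.0013] F [-1.69 -1.32 12.69] M [-0.431  0.693  0.151] w 0.94 gf 30.0 j [ 11.6  19.4 -27.3   0.1 -43.4 -18.7]
```

Emit:
step_arm(targets="0 0 0 3;0 0 0 3;0 0 0 0")

```text
time_s: 19.78
tcp_pos: [0.4988, -0.0606, 0.0803]
ee_rot: [[-0.223, -0.975, -0.002], [-0.975, 0.223, -0.001], [0.002, 0.002, -1.0]]
wrist_force: [-2.1, -1.3, 13.7]
gripper_width: 0.109
gripper_force: 30.0
```

```bash
python3 -c "
from h import *
st()"
```

```text
t 19.78 tcp [ 0.4988 -0.0606  0.0803] yaw -102.9 tilt [-0.0019 -0.0012] F [-2.08 -1.3  13.74] M [-0.374  0.707  0.076] w 0.95 gf 30.0 j [ 11.6  19.4 -27.3   0.1 -43.4 -24.6]
```

Emit:
step_arm(targets="0 0 0 2;0 0 0 2;0 0 0 0")

```text
time_s: 20.03
tcp_pos: [0.4988, -0.0606, 0.0803]
ee_rot: [[-0.29, -0.957, -0.002], [-0.957, 0.29, -0.001], [0.002, 0.002, -1.0]]
wrist_force: [-2.3, -1.2, 12.3]
gripper_width: 0.116
gripper_force: 30.0
```

```bash
python3 -c "
from h import *
st()"
```

```text
t 20.03 tcp [ 0.4988 -0.0606  0.0803] yaw -106.87 tilt [-0.002  -0.0012] F [-2.27 -1.19 12.27] M [-0.34   0.788  0.106] w 1.01 gf 30.0 j [ 11.6  19.4 -27.3   0.1 -43.5 -28.6]
```

Emit:
step_arm(targets="0 0 0 2;0 0 0 0;0 0 0 0")

```text
time_s: 20.28
tcp_pos: [0.4987, -0.0606, 0.0803]
ee_rot: [[-0.322, -0.947, -0.002], [-0.947, 0.322, -0.001], [0.002, 0.002, -1.0]]
wrist_force: [-2.5, -1.0, 12.7]
gripper_width: 0.112
gripper_force: 30.0
```

```bash
python3 - <<'E'
from h import *
st()
c,s=grab('wrist','w7')
a=c["frame"][120:300,220:420]; a=cv2.resize(a,(400,360),interpolation=cv2.INTER_CUBIC)
c,s=grab('scene','s7'); b=cv2.resize(c["frame"][80:260,270:470],(400,360),interpolation=cv2.INTER_CUBIC)
cv2.imwrite("pics/m7.png",np.hstack([a,b]))
E
```

```text
t 20.28 tcp [ 0.4987 -0.0606  0.0803] yaw -108.78 tilt [-0.0021 -0.0013] F [-2.45 -0.97 12.71] M [-0.282  0.799  0.204] w 0.97 gf 30.0 j [ 11.7  19.4 -27.3   0.1 -43.5 -30.5]
```

View pics/m7.png

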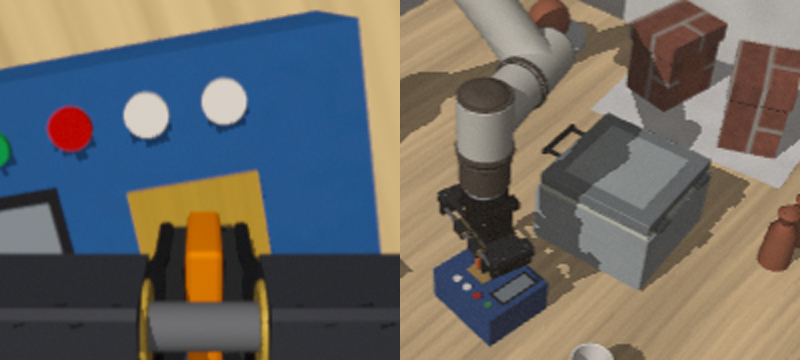

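The wrist crop shows the head still square in the pads and turned about 100° from the start. The scene crop shows the lid flat shut. I add a little more turn to take up the play, then hand in.

Emit:
step_arm(targets="0 0 0 1.5;0 0 0 0;0 0 0 0;0 0 0 0")

```text
time_s: 20.72
tcp_pos: [0.4987, -0.0605, 0.0803]
ee_rot: [[-0.346, -0.938, -0.002], [-0.938, 0.346, -0.001], [0.002, 0.002, -1.0]]
wrist_force: [-1.2, -1.1, 12.6]
gripper_width: 0.114
gripper_force: 30.0
```

```bash
python3 -c "
from h import *
st(); print(r.finish_job())"
```

```text
t 20.72 tcp [ 0.4987 -0.0605  0.0803] yaw -110.26 tilt [-0.0022 -0.0013] F [-1.22 -1.09 12.64] M [-0.2    0.84   0.289] w 0.99 gf 30.0 j [ 11.7  19.4 -27.3   0.1 -43.5 -32. ]
the job is handed in; nothing more can be done
None
```

I handed the job in at 20.7 s: the lid is shut, and the key is seated in the leftmost controller, turned clockwise to about its stop (the tool turned 101°, including the slot's play) and still gripped; nothing touched the figure, cup or spatula as far as I could see, and no verdict came back.

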